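# Pop the fuse hatch on the grinder's control box

### The arm

A 6-joint arm with a two-finger parallel gripper is mounted at the origin on the work surface. World frame = base frame: x ahead of the robot, y to its left, z up, the work surface at z = 0. Lengths are in mm, angles in rad, forces in N, time in s.
With the tool pointing down it reaches from about 300 to 850 mm from the base axis. Payload 5.4 kg.
Tool frame: the origin (TCP) lies at the very end of the fingers, on their centre line; the grasp point (between the pads) lies 19 mm behind it; z points along the fingers, x is the direction in which the jaws open and shut, and the axes are right-handed (so a half turn about z gives the same grasp; the last joint's range is limited). The gripper opens to 85 mm and grips with 20 to 120 N. Pads are 22 mm wide; open, the fingers measure 114 mm over their backs; the gripper's body (76 mm by 85 mm) begins 54 mm behind the grasp point. The pads swing forward as they close: fully open they stand 13 mm farther back than shut.
Start: joints at [0.964, 0.158, 1.597, -0, 1.386, -0.21], TCP at [222.228, 530.303, 198.299] pointing down, gripper open.
Joint ranges: [-2.91, 2.91], [-0.94, 2.29], [0.18, 2.7], [-1.29, 4.43], [0.17, 2.64], [-3, 3]. Speed limits (rad/s): [2.57, 2.57, 3.14, 3.14, 3.14, 3.14].

### API

Orientations are given as a 3x3 rotation matrix whose columns are the frame's x, y, z axes.
In Python, from station import monitor, imaging, robot gives the robot as it stands.
- The arm moves only by the tool move_arm, never from a script. Its argument "increments" is a list of rows, each an object with "jaw": the finger opening in mm, from 0 to 85.4; "offset": the shift along the tool's x, y, z in mm, a list of three; "rot": the turn, a rotation vector about the tool's x, y, z in degrees, a list of three. In form: [{"jaw": jaw, "offset": [x, y, z], "rot": [wx, wy, wz]}, ...]. A call has 1 to 20 rows; each row is the pose to reach, as a shift and turn from the pose commanded when the call began, along the tool's axes at that moment; what a row does not reach only later rows make up. A row lasts 1/8 s, in which the tool goes at most 62.5 mm and 10.7 degrees, less where a joint would pass 70% of its speed; a pose out of reach is approached as far as the arm can. A call with a gripper value outside its range is refused whole. The fingers move at their own pace and stop on an object; "newtons" is the grip in N (left out, the last holds). Time passes only in rows, so rows that repeat a pose let the fingers close. It gives the time, the measured TCP pose, the force and the opening at its end, in the units of the state.
- monitor.sense(): the state, without advancing time (a new reading comes with each control period).
- imaging.get_image(name): name is "side" or "top" or "wrist"; returns the picture (420x560x3 uint8, red, green, blue); there is no depth.
- imaging.get_calibration(name): a dict with "K" (3x3 intrinsics, pixels), "extrinsics" (4x4, takes a point from camera to world coordinates). Camera axes: x right, y down, z forward; pixel columns grow to the right and rows downward; lengths in mm; the calibration is good to about 2 mm. The wrist camera is an equidistant fisheye: a pixel r from the principal point sees the ray r / f radians off the axis. A picture is of the moment at which its call begins: read the wrist's pose just before it. get_calibration takes no time and is no camera call; for the wrist camera it gives the pose at the moment of the call.
- robot.sign_off(): hands the job in, once; it reports no verdict.
Trained networks look in the newest picture that a camera, given by its name, has taken for a name from the list of things; names that differ only in an ending like _2 or _b are one class to them, and where a whole thing is asked for, a point or a joint stands for the part that bears it (a point fixed in the world has none). Each returns a list of dicts, best first, with "confidence" (0 to 1); they miss things now and then, are a little off and sometimes report something else, mostly with a low value. They report only what shows in the picture. A call takes as long as a camera call.
- imaging.masks_of(target, camera): "region" (420x560 bool, what is visible of it) and "box" ([left, top, right, bottom] in pixels, round what is visible of it).
The state is a dict: "time": time; "joints": joint angles; "qd": joint speeds; "tau": joint torques, N m; "ee_pos": TCP position; "ee_rot": TCP orientation; "force": force on the tool from outside, world axes, zero at the start; "wrist_torque": the same for the moment, N m; "gripper_width": finger opening in mm.
Only numpy, scipy, OpenCV 4.12 (cv2) and the standard library are available. Lean on these libraries where they do the work, as an engineer would, in place of code of your own. Each camera call takes 0.05 s, during which the arm holds its last target. There are 200 camera calls.

### The job

The grinder with the green tag has lost power and its fuses are to be looked at: with closed fingertips, gently press the mark on the fuse hatch of the green-tagged control box once, so that the push-push latch lets go and the hatch pops up by itself. Draw back and, once it is up, watch it stay fully open, untouched, for two seconds; do not grip it, lean on it or push it shut again. Leave the orange-tagged box, both boxes' E-stops and buttons, and the things on the bench alone, and finish clear of everything.

Things in the scene. Friction and masses are not known exactly. Their poses are not given: they have to be found in the camera images.
- green_box: Control box with dark green tag plates (95 x 22 mm across the lid's middle, others on its sides): white enclosure 200 (its x) x 125 (y) x 85 mm high, bolted down by four lugs 18 mm beyond its long sides. Origin: centre of its underside; z up. Lid's near half (-x, towards the robot): grey fuse hatch; far half (+x): E-stop and start/stop.
- orange_box: Control box with orange tag plates (95 x 22 mm across the lid's middle, others on its sides): white enclosure 200 (its x) x 125 (y) x 85 mm high, bolted down by four lugs 18 mm beyond its long sides. Origin: centre of its underside; z up. Lid's near half (-x, towards the robot): grey fuse hatch; far half (+x): E-stop and start/stop. To be left shut.
- green_box_press (a point): Centre of the round press mark (black ring, yellow middle, 24 mm across) on the green box's hatch cover, on its top surface, 14 mm from the middle of the free edge; moves with the hatch. Shut: 71 mm from the box's centre towards its -x, 95 mm above the bench. Press here, straight down: it gives at about 2 N, the latch lets go 4 to 5 mm down, the stop is at 7 mm.
- orange_box_press (a point): Centre of the round press mark (black ring, yellow middle, 24 mm across) on the orange box's hatch cover, on its top surface, 14 mm from the middle of the free edge; moves with the hatch. Shut: 71 mm from the box's centre towards its -x, 95 mm above the bench. To be left alone.
- green_box_hinge (a point): Middle of the green box's hatch hinge line, which runs along the box's y; fixed, 5 mm from the box's centre towards -x, 83 mm above the bench. The grey cover reaches 80 mm from it towards -x and is 85 mm wide; shut, its flat top is 12 mm above this point and 10 mm proud of the lid.
- orange_box_hinge (a point): Middle of the orange box's hatch hinge line, which runs along the box's y; fixed, 5 mm from the box's centre towards -x, 83 mm above the bench. The grey cover reaches 80 mm from it towards -x and is 85 mm wide; shut, its flat top is 12 mm above this point and 10 mm proud of the lid.
- green_box_hatch (a joint): Green hatch's angle (rad): 0 shut; negative pressed in (from -0.07 on it lets go, stop at -0.105); 1.0 fully open, held by its spring. After a full press it swings up behind the withdrawing finger in about 1.5 s; its free edge rises 62 mm and moves 47 mm towards the hinge. Pressed less it stays latched: press deeper. Popped and pushed right down it latches shut. Over 60 N cracks it.
- orange_box_hatch (a joint): The same for the orange box's hatch: 0 shut; must stay shut.
- green_box_catch (a joint): Sideways place (m) of the small steel catch pin of the push-push latch, inside the green box under the hatch's free edge: 0 caught (shut), above +0.002 (press mark still down) let go by a press, about -0.015 parked once the hatch has swung open. Only a sign of the latch's state; not to be touched.
- green_box_controls: Controls on the green box's lid: red mushroom E-stop 40 mm across on a yellow disc, 65 mm to +x and 31 mm to +y of the origin, 36 mm high; black start/stop block 56 x 28 mm with green and red button, 65 mm to +x, 30 mm to -y, 14 mm high. Origin: centre of the lid's top, 85 mm above the bench; axes as the box. Not to be pressed.
- orange_box_controls: Controls on the orange box's lid: red mushroom E-stop 40 mm across on a yellow disc, 65 mm to +x and 31 mm to +y of the origin, 36 mm high; black start/stop block 56 x 28 mm with green and red button, 65 mm to +x, 30 mm to -y, 14 mm high. Origin: centre of the lid's top, 85 mm above the bench; axes as the box. Not to be pressed.
- spray_can: Spray can standing on the bench, blue with a yellow band, steel shoulder and red cap, 52 mm across, 160 mm high. Origin: centre of its underside. Bystander.
- spanner: Steel open-ended spanner lying on the bench, 190 mm long. Origin near its middle, its x along it. Bystander.
- spare_wheel: Spare grinding wheel lying flat, grey disc 150 mm across, 20 mm thick, 32 mm bore. Origin: centre of its underside. Bystander.
- fuse_carton: Small brown carton of spare fuses, 70 x 45 x 30 mm. Origin: centre of its underside. Bystander.

How it is judged (in metres and radians):
On the way, in this order (a step that is already met when the one before it is completed fails the run):
1. the fingers, at the press mark, press the green box's hatch in past its shut position (horizontal distance between the grasp point and green_box_press below 0.025 m and value of joint green_box_hatch below -0.05 rad and contact force between the fingers and green_box_hatch above 0.5 N), for 0.02 s.
2. the hatch has popped and stands open, not touched by the robot, for two seconds (value of joint green_box_hatch above 0.85 rad and contact force between each of the fingers, the arm and green_box_hatch below 0.1 N), for 1.8 s.
At the end, for the whole second after the job is handed in: The green box's hatch stands open (over 0.85 rad of its 1.0) at rest and not touched by the robot, the orange box's hatch is shut (within 0.02 rad), no control is touched, and the four loose things are at rest within 20 mm of where they began (all of step 2 and velocity of joint green_box_hatch between -0.1 and 0.1 rad/s and value of joint orange_box_hatch between -0.02 and 0.02 rad and contact force between anything else and green_box_controls below 0.1 N and contact force between anything else and orange_box_controls below 0.1 N and distance of each of spray_can, spanner, spare_wheel, fuse_carton from where it was at the start of the episode below 0.02 m and linear speed of each of spray_can, spanner, spare_wheel, fuse_carton below 0.05 m/s).
It fails at once if the popped hatch is pushed shut again (a second press) (value of joint green_box_hatch below 0.12 rad and value of joint green_box_catch below -0.008 m).
It fails at once if the hatch is pressed with more than 60 N, or, once popped, gripped, pried or leaned on with more than 6 N (contact force between any of the fingers, the arm and green_box_hatch above 60 N or (value of joint green_box_hatch above 0.3 rad and contact force between the fingers and green_box_hatch above 6 N) or (value of joint green_box_hatch above 0.3 rad and contact force between the arm and green_box_hatch above 6 N)).
It fails at once if the orange box's hatch is pressed or opened (value of joint orange_box_hatch above 0.02 rad or value of joint orange_box_hatch below -0.02 rad).
It fails at once if an E-stop or a start/stop button is pressed (over 3 N) (contact force between anything else and green_box_controls above 3 N or contact force between anything else and orange_box_controls above 3 N).
It fails at once if a thing on the bench is moved or lifted by more than 20 mm (distance of any of spray_can, spanner, spare_wheel, fuse_carton from where it was at the start of the episode above 0.02 m).
It also fails if it takes over 35 s, if anything falls off the work surface, if the arm or the gripper's body presses on something with over 40 N, if the wrist force passes 120 N, or if a joint passes its speed limit or range.

## Working session

There is one attempt and no reset: what is moved stays moved. The work goes in short steps, Python scripts to look and compute and a tool call to move; the robot and the scene stay as the last step left them, time stands still between calls to the robot, and variables do not carry over. Pictures are saved under pics/ and viewed, about 8 in all and at most 12, crops included, and the job is handed in when it is done.

Besides the shell and the picture viewer there is one more tool, called after "Call:" as name(argument=value, ...) on one line, values as JSON. move_arm: Moves the arm, as the interface text tells. Its arguments: {"type":"object","properties":{"increments":{"type":"array","items":{"type":"object","properties":{"jaw":{"type":"number"},"offset":{"type":"array","items":{"type":"number"}},"rot":{"type":"array","items":{"type":"number"}}}}},"newtons":{"type":"number"}},"required":["increments"]}

```bash
mkdir -p pics; python3 - <<'E'
from station import monitor, imaging, robot
import cv2, numpy as np
s=monitor.sense(); print(s['time'],s['ee_pos'],s['ee_rot'],s['gripper_width'])
ims=[]
for n in ('top','side'):
    im=imaging.get_image(n); cv2.imwrite(f'pics/{n}0.png',im[:,:,::-1])
    c=imaging.get_calibration(n); print(n,np.round(c['K'],1).tolist(),np.round(c['extrinsics'],3).tolist())
    for t in ('green_box','green_box_press','orange_box'):
        for d in imaging.masks_of(t,n)[:2]: print(t,d['confidence'],d['box'])
E
```

```text
0.0 [221.84634457 529.75549532 197.29605927] [[ 3.86439037e-01  9.22314314e-01 -1.08501314e-03]
 [ 9.22313060e-01 -3.86440360e-01 -1.57102559e-03]
 [-1.86827226e-03 -3.93616173e-04 -9.99998177e-01]] 85.1366168706758
top [[492.0, 0.0, 279.8], [0.0, 492.0, 211.8], [0.0, 0.0, 1.0]] [[-0.007, -0.989, 0.146, 353.913], [-1.0, 0.009, 0.013, 18.0], [-0.014, -0.145, -0.989, 1385.337], [0.0, 0.0, 0.0, 1.0]]
green_box 0.77 [315.2, 157.9, 390.5, 254.9]
green_box_press 0.85 [343.7, 208.5, 381.1, 242.8]
orange_box 0.88 [188.5, 131.5, 247.2, 221.0]
orange_box 0.16 [341.0, 211.2, 383.4, 244.1]
side [[530.5, 0.0, 275.2], [0.0, 530.5, 209.5], [0.0, 0.0, 1.0]] [[0.887, -0.265, 0.378, -159.473], [-0.461, -0.485, 0.743, -1408.678], [-0.013, -0.833, -0.553, 1137.093], [0.0, 0.0, 0.0, 1.0]]
green_box 0.6 [260.6, 215.0, 333.2, 283.4]
green_box_press 0.73 [270.6, 231.4, 306.0, 252.6]
orange_box 0.61 [238.5, 164.0, 303.6, 212.8]
```

View pics/top0.png

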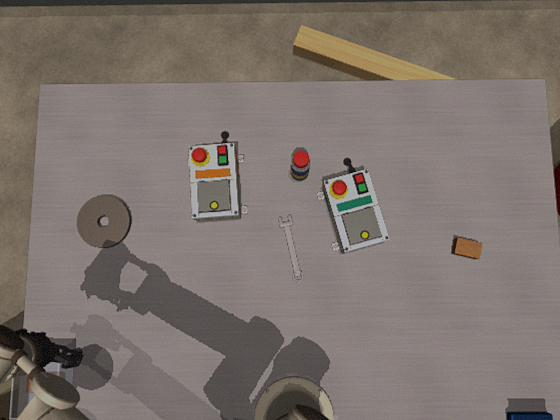

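View pics/side0.png

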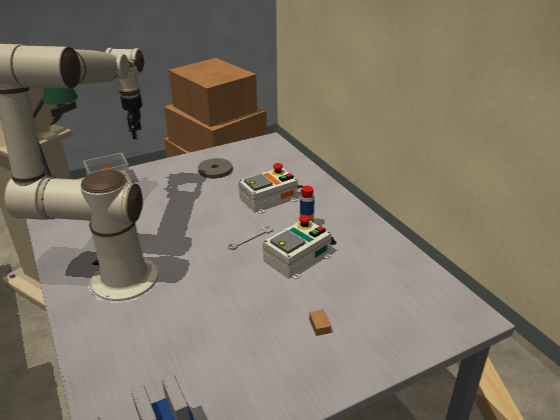

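Top view: the green-tagged box is on the right with its yellow press mark at about (365,235) and tag at (355,203). The orange box is at (213,180), and the can at (300,165) stands between the boxes. I'll locate the mark precisely by colour.

```bash
cat > h.py <<'E'
import cv2, numpy as np
from station import monitor, imaging, robot
def ray(n,u,v,z):
    c=imaging.get_calibration(n);E=np.array(c['extrinsics']);K=np.array(c['K'])
    d=E[:3,:3]@np.linalg.solve(K,[u,v,1]);o=E[:3,3]
    return o+d*(z-o[2])/d[2]
def cen(im,lo,hi,box):
    l,t,r,b=box; m=cv2.inRange(cv2.cvtColor(im,cv2.COLOR_RGB2HSV)[t:b,l:r],lo,hi)
    M=cv2.moments(m,True); return M['m10']/M['m00']+l,M['m01']/M['m00']+t,M['m00']
E
python3 - <<'E'
from h import *
im={n:cv2.imread(f'pics/{n}0.png')[:,:,::-1].copy() for n in('top','side')}
for n,b,tb in(('top',(350,222,380,248),(330,190,378,216)),('side',(272,234,294,252),(280,225,312,245))):
    u,v,a=cen(im[n],(20,120,90),(35,255,255),b); p=ray(n,u,v,95)
    u2,v2,a2=cen(im[n],(70,80,20),(95,255,200),tb); q=ray(n,u2,v2,86)
    print(n,u,v,a,p,'tag',u2,v2,a2,q,'yaw',np.degrees(np.arctan2(*(q-p)[1::-1])),np.linalg.norm((q-p)[:2]))
s=monitor.sense();R=np.array(s['ee_rot']);print(R.T@(p-s['ee_pos']))
E
```

```text
top 364.4117647058824 234.6764705882353 34.0 [ 481.16844804 -186.95581672   95.        ] tag 354.1231343283582 203.03358208955223 268.0 [ 567.10394458 -163.65182263   86.        ] yaw 15.172575414881186 89.03923688887224
side 281.5 242.66666666666666 18.0 [ 481.79823436 -190.92866452   95.        ] tag 300.58181818181816 234.10909090909092 110.0 [ 565.75387906 -169.04762039   86.        ] yaw 14.607820094005612 86.7601888479413
[-564.73677562  518.17340793  103.28475203]
```

Call:
move_arm(increments=[{"jaw": 0, "offset": [-41, 38, 3], "rot": [0, 0, 4]}, {"jaw": 0, "offset": [-82, 75, 6], "rot": [0, 0, 8]}, {"jaw": 0, "offset": [-123, 113, 9], "rot": [0, 0, 12]}, {"jaw": 0, "offset": [-164, 151, 12], "rot": [0, 0, 16]}, {"jaw": 0, "offset": [-205, 188, 15], "rot": [0, 0, 20]}, {"jaw": 0, "offset": [-246, 226, 18], "rot": [0, 0, 24]}, {"jaw": 0, "offset": [-287, 264, 21], "rot": [0, 0, 28]}, {"jaw": 0, "offset": [-328, 301, 24], "rot": [0, 0, 32]}, {"jaw": 0, "offset": [-369, 339, 28], "rot": [0, 0, 36]}, {"jaw": 0, "offset": [-410, 377, 32], "rot": [0, 0, 40]}, {"jaw": 0, "offset": [-451, 414, 36], "rot": [0, 0, 44]}, {"jaw": 0, "offset": [-492, 452, 40], "rot": [0, 0, 48]}, {"jaw": 0, "offset": [-533, 490, 44], "rot": [0, 0, 52]}, {"jaw": 0, "offset": [-563, 517, 48], "rot": [0, 0, 52]}, {"jaw": 0, "offset": [-563, 517, 48], "rot": [0, 0, 52]}, {"jaw": 0, "offset": [-563, 517, 48], "rot": [0, 0, 52]}, {"jaw": 0, "offset": [-563, 517, 48], "rot": [0, 0, 52]}, {"jaw": 0, "offset": [-563, 517, 48], "rot": [0, 0, 52]}])

```text
time: 2.65
ee_pos: [481.5, -187.9, 150.6]
ee_rot: [[0.964, 0.264, 0.0], [0.264, -0.964, -0.0], [0.0, 0.0, -1.0]]
force: [0.1, -0.3, 0.1]
gripper_width: -0.1
```

```bash
python3 - <<'E'
from h import *
s=monitor.sense(); R=np.array(s['ee_rot']);print(s['time'],s['ee_pos'],R.round(3).tolist(),s['gripper_width'],s['force'])
c=imaging.get_calibration('wrist');im=imaging.get_image('wrist');cv2.imwrite('pics/w1.png',im[:,:,::-1])
E=np.array(c['extrinsics']);K=np.array(c['K']);print(K.round(1).tolist(),E.round(2).tolist())
for d in imaging.masks_of('green_box_press','wrist')[:2]: print(d['confidence'],d['box'])
# expected pixel of mark
for P in ([481.5,-189,95],):
    q=np.linalg.inv(E)@np.r_[P,1];r=np.hypot(q[0],q[1]);th=np.arctan2(r,q[2]);print(K[0,0]*th*q[:2]/r+K[:2,2])
# yellow pixels -> world
m=cv2.inRange(cv2.cvtColor(im,cv2.COLOR_RGB2HSV),(20,120,90),(35,255,255))
n,_,st,ce=cv2.connectedComponentsWithStats(m)
for i in range(1,n):
    if st[i,4]>20:
        u=(ce[i]-K[:2,2]);t=np.linalg.norm(u)/K[0,0];u/=np.linalg.norm(u)
        d=E[:3,:3]@np.r_[u*np.sin(t),np.cos(t)];p=E[:3,3]+d*(95-E[2,3])/d[2];print(ce[i].round(1),st[i].tolist(),p.round(1),(R.T@(p-s['ee_pos'])).round(1))
E
```

```text
2.65 [ 481.47034654 -187.85668175  150.57021497] [[0.964, 0.264, 0.0], [0.264, -0.964, -0.0], [0.0, 0.0, -1.0]] -0.05350397667086842 [ 0.14577087 -0.29846449  0.14922622]
[[325.2, 0.0, 283.5], [0.0, 325.2, 204.4], [0.0, 0.0, 1.0]] [[0.96, 0.25, 0.08, 460.49], [0.27, -0.92, -0.3, -111.36], [-0.0, 0.31, -0.95, 325.92], [0.0, 0.0, 0.0, 1.0]]
0.59 [265.3, 155.3, 375.8, 258.5]
[283.34938918 212.26248183]
[495.2  90. ] [483, 66, 33, 51, 818] [618.9 -44.1  95. ] [ 170.6 -102.3   55.6]
[438.2 166.7] [422, 142, 47, 59, 1044] [ 588.1 -121.2   95. ] [120.4 -36.1  55.6]
[282.6 210.9] [271, 200, 25, 23, 462] [ 480.7 -188.1   95. ] [-0.8  0.  55.6]
```

View pics/w1.png

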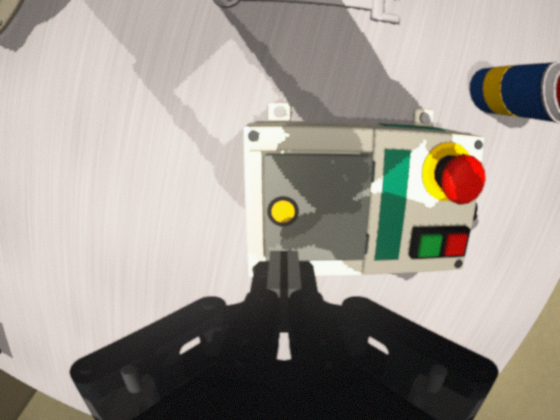

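The wrist view shows the mark at (283,211), straight under the closed fingers and within 1 mm, with the tool aligned to the green box. I'll descend and feel for contact.

Call:
move_arm(increments=[{"jaw": 0, "offset": [-0.5, 0, 25], "rot": [0, 0, 0]}, {"jaw": 0, "offset": [-0.5, 0, 45], "rot": [0, 0, 0]}, {"jaw": 0, "offset": [-0.5, 0, 51], "rot": [0, 0, 0]}, {"jaw": 0, "offset": [-0.5, 0, 54], "rot": [0, 0, 0]}, {"jaw": 0, "offset": [-0.5, 0, 56], "rot": [0, 0, 0]}, {"jaw": 0, "offset": [-0.5, 0, 57.5], "rot": [0, 0, 0]}, {"jaw": 0, "offset": [-0.5, 0, 57.5], "rot": [0, 0, 0]}])

```text
time: 3.62
ee_pos: [481.2, -189.0, 93.1]
ee_rot: [[0.965, 0.263, 0.0], [0.263, -0.965, -0.0], [0.0, 0.0, -1.0]]
force: [1.3, 0.3, 0.3]
gripper_width: 0.2
```

Call:
move_arm(increments=[{"jaw": 0, "offset": [0, 0, 1], "rot": [0, 0, 0]}, {"jaw": 0, "offset": [0, 0, 2], "rot": [0, 0, 0]}, {"jaw": 0, "offset": [0, 0, 2], "rot": [0, 0, 0]}])

```text
time: 4.0
ee_pos: [480.9, -188.8, 90.7]
ee_rot: [[0.965, 0.263, -0.0], [0.263, -0.965, 0.0], [-0.0, -0.0, -1.0]]
force: [-0.6, 0.5, 1.2]
gripper_width: -0.0
```

Call:
move_arm(increments=[{"jaw": 0, "offset": [0, 0, 0.8], "rot": [0, 0, 0]}, {"jaw": 0, "offset": [0, 0, 1.5], "rot": [0, 0, 0]}, {"jaw": 0, "offset": [0, 0, 1.5], "rot": [0, 0, 0]}])

```text
time: 4.38
ee_pos: [480.9, -188.8, 89.2]
ee_rot: [[0.965, 0.263, -0.0], [0.263, -0.965, 0.0], [-0.0, -0.0, -1.0]]
force: [-0.7, 0.5, -0.5]
gripper_width: -0.1
```

Call:
move_arm(increments=[{"jaw": 0, "offset": [0, 0, 0.6], "rot": [0, 0, 0]}, {"jaw": 0, "offset": [0, 0, 1.2], "rot": [0, 0, 0]}, {"jaw": 0, "offset": [0, 0, 1.2], "rot": [0, 0, 0]}])

```text
time: 4.75
ee_pos: [481.0, -188.9, 88.0]
ee_rot: [[0.965, 0.263, -0.0], [0.263, -0.965, 0.0], [-0.0, -0.0, -1.0]]
force: [1.5, 0.8, -0.8]
gripper_width: 0.1
```

```bash
python3 - <<'E'
from h import *
F=[];Z=[]
for i in range(4):
    im=imaging.get_image('side');s=monitor.sense();F.append(s['force']);Z.append(s['ee_pos'][2])
print(np.round(F,2).tolist(),np.round(Z,2))
w=imaging.get_image('wrist')
a=cv2.resize(im[195:295,225:365],(560,400),interpolation=cv2.INTER_CUBIC);b=cv2.resize(w[100:300,200:480],(560,400))
cv2.imwrite('pics/c2.png',cv2.resize(np.hstack([a,b]),(800,286))[:,:,::-1])
E
```

```text
[[-0.2, 0.63, 0.34], [-0.3, -0.6, -0.03], [0.17, -0.13, -0.18], [-0.27, -0.41, -0.07]] [88.08 88.11 88.11 88.13]
```

View pics/c2.png

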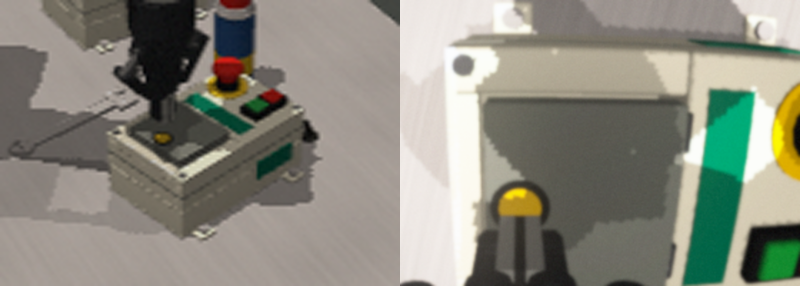

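```bash
python3 - <<'E'
from h import *
s=monitor.sense();R=np.array(s['ee_rot']);t=s['ee_pos'];out=[]
for n in('side','wrist'):
    im=imaging.get_image(n);c=imaging.get_calibration(n);E=np.array(c['extrinsics']);K=np.array(c['K'])
    f=8 if n=='side' else 4
    l,tt=(255,205) if n=='side' else (235,160)
    h,w=(75,50) if n=='side' else (150,100)
    big=cv2.resize(im[tt:tt+h,l:l+w],None,fx=f,fy=f,interpolation=cv2.INTER_CUBIC)
    for P,col in((t,(255,0,0)),(t+[0,0,19],(255,0,255)),([480.7,-188.1,95],(0,255,255))):
        q=np.linalg.inv(E)@np.r_[P,1]
        if n=='side': p=K[:2,:2].diagonal()*q[:2]/q[2]+K[:2,2]
        else: r=np.hypot(q[0],q[1]);p=K[0,0]*np.arctan2(r,q[2])*q[:2]/r+K[:2,2]
        cv2.circle(big,tuple(int(x) for x in (p-[l,tt]+.5)*f),4,col,2); print(n,p.round(1))
    out.append(big)
cv2.imwrite('pics/c3.png',np.hstack(out)[:,:,::-1])
E
```

```text
side [281.  244.1]
side [281.  239.4]
side [280.8 242.3]
wrist [283.7 241.3]
wrist [283.6 255.9]
wrist [283.5 245. ]
```

View pics/c3.png

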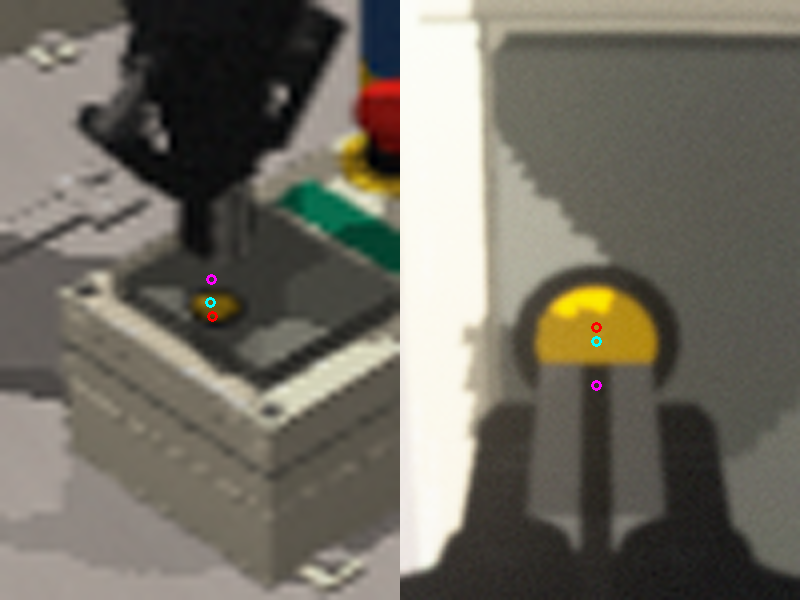

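The fingertips still show about 20 mm above the cover in both views. The force reads zero too, so the TCP reading doesn't match where the tips really are. I'll go on down by feel.

Call:
move_arm(increments=[{"jaw": 0, "offset": [0, 0, 3], "rot": [0, 0, 0]}, {"jaw": 0, "offset": [0, 0, 6], "rot": [0, 0, 0]}, {"jaw": 0, "offset": [0, 0, 9], "rot": [0, 0, 0]}, {"jaw": 0, "offset": [0, 0, 9], "rot": [0, 0, 0]}])

```text
time: 5.6
ee_pos: [480.7, -188.7, 78.7]
ee_rot: [[0.965, 0.263, -0.001], [0.263, -0.965, 0.0], [-0.001, -0.001, -1.0]]
force: [0.2, 1.0, -0.1]
gripper_width: -0.0
```

```bash
cat > look.py <<'E'
from h import *
import sys
F=[]
for i in range(3):
    im=imaging.get_image('side');F.append(monitor.sense()['force'])
w=imaging.get_image('wrist');s=monitor.sense()
print(s['time'],s['ee_pos'],np.mean(F,0),F[-1])
a=cv2.resize(im[205:280,255:305],None,fx=8,fy=8,interpolation=cv2.INTER_CUBIC);b=cv2.resize(w[160:310,235:335],None,fx=4,fy=4)
cv2.imwrite(f'pics/{sys.argv[1]}.png',np.hstack([a,b])[:,:,::-1])
E
python3 look.py c4
```

```text
5.8 [ 481.09309143 -188.96744698   79.22891118] [-0.40126     0.51920757 -0.32912936] [-0.7114225   0.44851067 -0.5780921 ]
```

View pics/c4.png

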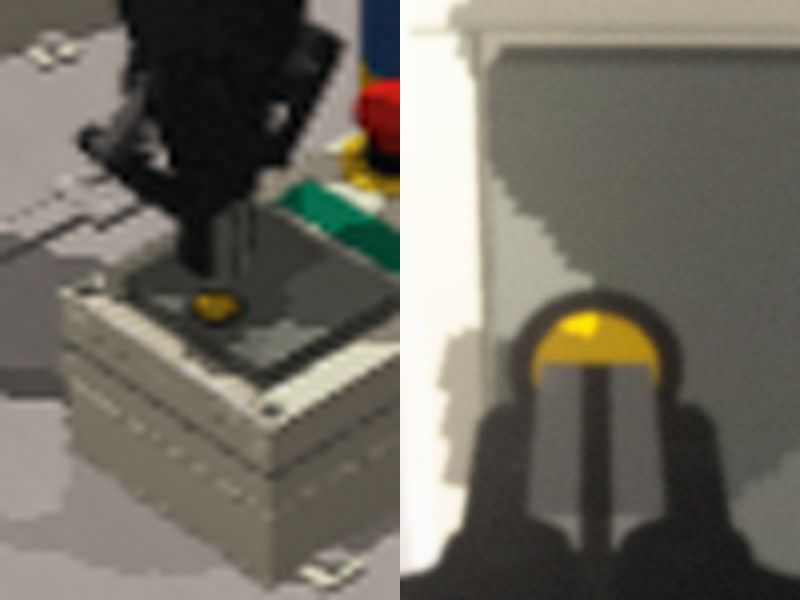

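Tips moved down 9 mm as commanded. Using both views, the remaining gap is about 17–20 mm and the fingers are centred on the mark. Continuing down.

Call:
move_arm(increments=[{"jaw": 0, "offset": [0, 0, 4], "rot": [0, 0, 0]}, {"jaw": 0, "offset": [0, 0, 8], "rot": [0, 0, 0]}, {"jaw": 0, "offset": [0, 0, 11], "rot": [0, 0, 0]}, {"jaw": 0, "offset": [0, 0, 11], "rot": [0, 0, 0]}])

```text
time: 6.3
ee_pos: [480.7, -188.7, 67.6]
ee_rot: [[0.965, 0.263, -0.001], [0.263, -0.965, 0.0], [-0.001, -0.001, -1.0]]
force: [0.0, -0.3, -0.1]
gripper_width: 0.3
```

```bash
python3 look.py c5
```

```text
6.5 [ 481.11507222 -188.98117328   68.25120354] [-0.01191937 -0.10197837  0.00540704] [0.25958204 0.50622475 0.2423365 ]
```

View pics/c5.png

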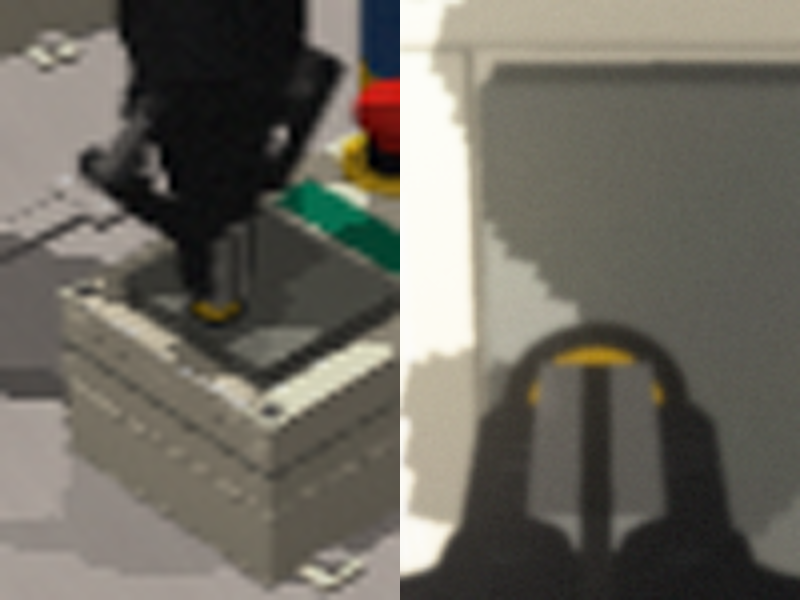

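The tips now hide the upper part of the mark and the force is zero, so about 7 mm of gap remains. I'll take small steps and read the force.

Call:
move_arm(increments=[{"jaw": 0, "offset": [0, 0, 2], "rot": [0, 0, 0]}, {"jaw": 0, "offset": [0, 0, 4], "rot": [0, 0, 0]}, {"jaw": 0, "offset": [0, 0, 4], "rot": [0, 0, 0]}])

```text
time: 6.88
ee_pos: [480.8, -188.8, 63.8]
ee_rot: [[0.965, 0.263, -0.0], [0.263, -0.965, 0.0], [-0.0, -0.0, -1.0]]
force: [0.0, 0.4, 0.3]
gripper_width: 0.0
```

Call:
move_arm(increments=[{"jaw": 0, "offset": [0, 0, 1], "rot": [0, 0, 0]}, {"jaw": 0, "offset": [0, 0, 2], "rot": [0, 0, 0]}, {"jaw": 0, "offset": [0, 0, 2], "rot": [0, 0, 0]}])

```text
time: 7.25
ee_pos: [481.0, -188.9, 62.2]
ee_rot: [[0.965, 0.263, 0.0], [0.263, -0.965, -0.0], [-0.0, 0.0, -1.0]]
force: [-0.1, 0.2, 1.4]
gripper_width: 0.0
```

Call:
move_arm(increments=[{"jaw": 0, "offset": [0, 0, 1], "rot": [0, 0, 0]}, {"jaw": 0, "offset": [0, 0, 2], "rot": [0, 0, 0]}, {"jaw": 0, "offset": [0, 0, 2], "rot": [0, 0, 0]}])

```text
time: 7.62
ee_pos: [480.8, -189.0, 60.0]
ee_rot: [[0.965, 0.263, -0.0], [0.263, -0.965, -0.0], [-0.0, 0.0, -1.0]]
force: [-1.6, -0.5, 2.6]
gripper_width: 0.1
```

```bash
python3 look.py c6
```

```text
7.825 [ 480.9814355  -188.97191111   60.16370426] [-2.43372529 -0.539535    2.13268396] [-2.47135778 -0.73765557  2.48931826]
```

Contact: 2.1 N upwards, averaged, starting near z≈62. Now pressing through.

Call:
move_arm(increments=[{"jaw": 0, "offset": [0, 0, 0.7], "rot": [0, 0, 0]}, {"jaw": 0, "offset": [0, 0, 1.5], "rot": [0, 0, 0]}, {"jaw": 0, "offset": [0, 0, 1.5], "rot": [0, 0, 0]}])

```text
time: 8.2
ee_pos: [481.0, -188.9, 58.5]
ee_rot: [[0.965, 0.263, 0.0], [0.263, -0.965, -0.0], [-0.0, 0.0, -1.0]]
force: [-1.3, -0.9, 2.2]
gripper_width: -0.0
```

Call:
move_arm(increments=[{"jaw": 0, "offset": [0, 0, 0.7], "rot": [0, 0, 0]}, {"jaw": 0, "offset": [0, 0, 1.3], "rot": [0, 0, 0]}, {"jaw": 0, "offset": [0, 0, 1.3], "rot": [0, 0, 0]}])

```text
time: 8.57
ee_pos: [481.0, -188.9, 57.2]
ee_rot: [[0.965, 0.263, -0.0], [0.263, -0.965, -0.0], [-0.0, 0.0, -1.0]]
force: [-1.9, -1.3, 1.2]
gripper_width: -0.0
```

```bash
python3 look.py c7
```

```text
8.775 [ 481.01256296 -188.92410542   57.30047435] [-2.41708184 -1.07165858  2.54953636] [-1.95408663 -1.42542723  2.23581157]
```

View pics/c7.png

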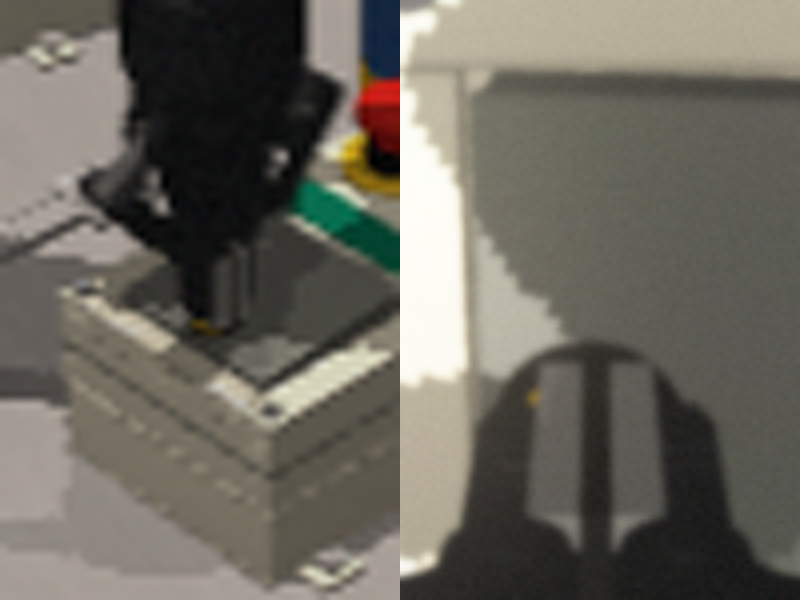

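The cover is dipping, with its free edge below the rim, and the force is steady at about 2.5 N. I'll go slightly deeper, to the stop.

Call:
move_arm(increments=[{"jaw": 0, "offset": [0, 0, 0.6], "rot": [0, 0, 0]}, {"jaw": 0, "offset": [0, 0, 1.2], "rot": [0, 0, 0]}, {"jaw": 0, "offset": [0, 0, 1.2], "rot": [0, 0, 0]}])

```text
time: 9.15
ee_pos: [481.0, -188.9, 56.0]
ee_rot: [[0.965, 0.263, 0.0], [0.263, -0.965, -0.0], [0.0, 0.0, -1.0]]
force: [-2.3, -1.8, 1.8]
gripper_width: 0.0
```

```bash
python3 look.py c8
```

```text
9.35 [ 480.99919835 -188.85624105   56.09837594] [-1.78475262 -0.95259356  2.11847219] [-2.30644713 -0.54174586  2.51862564]
```

Call:
move_arm(increments=[{"jaw": 0, "offset": [0, 0, 0.5], "rot": [0, 0, 0]}, {"jaw": 0, "offset": [0, 0, 1], "rot": [0, 0, 0]}, {"jaw": 0, "offset": [0, 0, 1], "rot": [0, 0, 0]}])

```text
time: 9.72
ee_pos: [481.1, -189.0, 55.6]
ee_rot: [[0.965, 0.263, 0.0], [0.263, -0.965, -0.0], [-0.0, 0.0, -1.0]]
force: [-4.0, -0.0, 6.6]
gripper_width: -0.2
```

```bash
python3 look.py c9
```

```text
9.925 [ 481.04791405 -188.94325169   55.57078243] [-3.27556709 -0.5499434   5.92270542] [-3.14322451 -0.87207294  6.16984117]
```

The force rose to 6 N, so the hatch is at its stop with a full press. Withdrawing up and back now.

Call:
move_arm(increments=[{"jaw": 0, "offset": [0, 0, -8], "rot": [0, 0, 0]}, {"jaw": 0, "offset": [-2, 0, -30], "rot": [0, 0, 0]}, {"jaw": 0, "offset": [-15, 0, -65], "rot": [0, 0, 0]}, {"jaw": 0, "offset": [-35, 0, -100], "rot": [0, 0, 0]}, {"jaw": 0, "offset": [-60, 0, -130], "rot": [0, 0, 0]}, {"jaw": 0, "offset": [-80, 0, -160], "rot": [0, 0, 0]}, {"jaw": 0, "offset": [-80, 0, -160], "rot": [0, 0, 0]}, {"jaw": 0, "offset": [-80, 0, -160], "rot": [0, 0, 0]}, {"jaw": 0, "offset": [-80, 0, -160], "rot": [0, 0, 0]}, {"jaw": 0, "offset": [-80, 0, -160], "rot": [0, 0, 0]}, {"jaw": 0, "offset": [-80, 0, -160], "rot": [0, 0, 0]}, {"jaw": 0, "offset": [-80, 0, -160], "rot": [0, 0, 0]}, {"jaw": 0, "offset": [-80, 0, -160], "rot": [0, 0, 0]}, {"jaw": 0, "offset": [-80, 0, -160], "rot": [0, 0, 0]}, {"jaw": 0, "offset": [-80, 0, -160], "rot": [0, 0, 0]}, {"jaw": 0, "offset": [-80, 0, -160], "rot": [0, 0, 0]}])

```text
time: 11.92
ee_pos: [403.8, -210.0, 215.1]
ee_rot: [[0.965, 0.263, 0.0], [0.263, -0.965, -0.0], [0.0, 0.0, -1.0]]
force: [-1.5, -0.6, -0.1]
gripper_width: -0.3
```

```bash
python3 - <<'E'
from h import *
a=imaging.get_image('side');b=imaging.get_image('wrist');s=monitor.sense();print(s['time'],s['ee_pos'],s['force'])
a=cv2.resize(a[190:290,225:350],(400,320));b=cv2.resize(b,(400,300))
cv2.imwrite('pics/d1.png',np.hstack([a[:300],b])[:,:,::-1])
E
```

```text
12.025 [ 403.80983611 -209.94264802  215.10141914] [-1.21429549  0.35092321 -0.36104319]
```

View pics/d1.png

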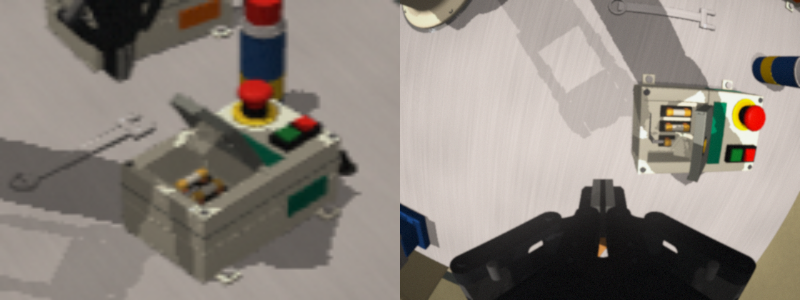

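The hatch has popped up, with the fuses visible at about (200,185) in the side crop, and the gripper is well clear. I'll wait over two seconds untouched, then check again.

Call:
move_arm(increments=[{"jaw": 0, "offset": [0, 0, 0], "rot": [0, 0, 0]}, {"jaw": 0, "offset": [0, 0, 0], "rot": [0, 0, 0]}, {"jaw": 0, "offset": [0, 0, 0], "rot": [0, 0, 0]}, {"jaw": 0, "offset": [0, 0, 0], "rot": [0, 0, 0]}, {"jaw": 0, "offset": [0, 0, 0], "rot": [0, 0, 0]}, {"jaw": 0, "offset": [0, 0, 0], "rot": [0, 0, 0]}, {"jaw": 0, "offset": [0, 0, 0], "rot": [0, 0, 0]}, {"jaw": 0, "offset": [0, 0, 0], "rot": [0, 0, 0]}, {"jaw": 0, "offset": [0, 0, 0], "rot": [0, 0, 0]}, {"jaw": 0, "offset": [0, 0, 0], "rot": [0, 0, 0]}, {"jaw": 0, "offset": [0, 0, 0], "rot": [0, 0, 0]}, {"jaw": 0, "offset": [0, 0, 0], "rot": [0, 0, 0]}, {"jaw": 0, "offset": [0, 0, 0], "rot": [0, 0, 0]}, {"jaw": 0, "offset": [0, 0, 0], "rot": [0, 0, 0]}, {"jaw": 0, "offset": [0, 0, 0], "rot": [0, 0, 0]}, {"jaw": 0, "offset": [0, 0, 0], "rot": [0, 0, 0]}, {"jaw": 0, "offset": [0, 0, 0], "rot": [0, 0, 0]}, {"jaw": 0, "offset": [0, 0, 0], "rot": [0, 0, 0]}, {"jaw": 0, "offset": [0, 0, 0], "rot": [0, 0, 0]}, {"jaw": 0, "offset": [0, 0, 0], "rot": [0, 0, 0]}])

```text
time: 14.52
ee_pos: [403.8, -209.9, 215.1]
ee_rot: [[0.965, 0.263, -0.0], [0.263, -0.965, 0.0], [-0.0, -0.0, -1.0]]
force: [0.3, -0.2, -0.5]
gripper_width: 0.1
```

Call:
move_arm(increments=[{"jaw": 0, "offset": [0, 0, 0], "rot": [0, 0, 0]}, {"jaw": 0, "offset": [0, 0, 0], "rot": [0, 0, 0]}, {"jaw": 0, "offset": [0, 0, 0], "rot": [0, 0, 0]}, {"jaw": 0, "offset": [0, 0, 0], "rot": [0, 0, 0]}, {"jaw": 0, "offset": [0, 0, 0], "rot": [0, 0, 0]}, {"jaw": 0, "offset": [0, 0, 0], "rot": [0, 0, 0]}, {"jaw": 0, "offset": [0, 0, 0], "rot": [0, 0, 0]}, {"jaw": 0, "offset": [0, 0, 0], "rot": [0, 0, 0]}])

```text
time: 15.52
ee_pos: [403.8, -209.9, 215.1]
ee_rot: [[0.965, 0.263, -0.0], [0.263, -0.965, 0.0], [-0.0, -0.0, -1.0]]
force: [-0.8, -0.3, -0.1]
gripper_width: -0.0
```

```bash
python3 - <<'E'
from h import *
a=imaging.get_image('side');s=monitor.sense();print(s['time'],s['ee_pos'],s['force'])
a0=cv2.imread('pics/side0.png')[:,:,::-1]
x=[cv2.resize(i[140:350,200:360],(400,525)) for i in (a0,a)]
cv2.imwrite('pics/d2.png',np.hstack(x)[:,:,::-1])
E
```

```text
15.575 [ 403.82390242 -209.93580128  215.10289705] [ 0.06337893 -0.57576035  0.16401622]
```

View pics/d2.png

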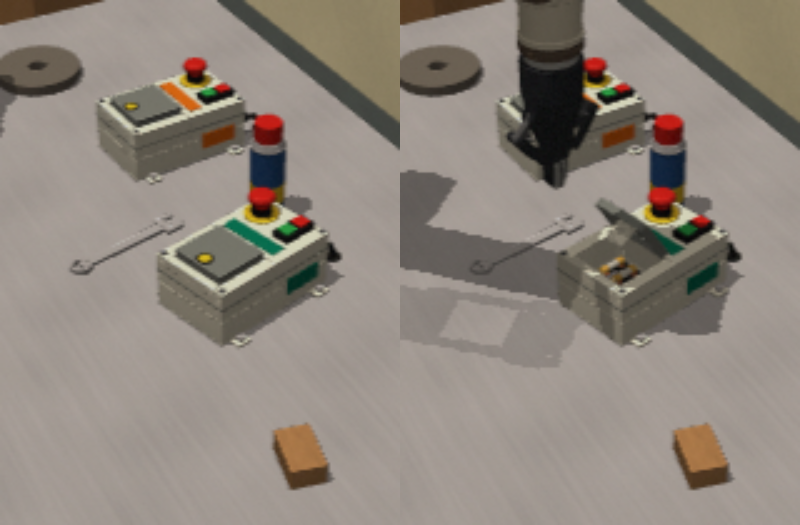

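The hatch is fully open and untouched, and the loose things are where they were at the start. Handing in.

```bash
python3 -c "
from station import robot; print(robot.sign_off())"
```

```text
the job is handed in; nothing more can be done
None
```

I pressed the green box's hatch mark once with closed fingertips, down to the stop at about 6 N, and the hatch popped open by itself as I drew up and back. I then waited more than 3 s without touching it and handed the job in at 15.6 s; no verdict is reported.

**Last checks:** The last picture shows the hatch standing open with the fuses visible. The spanner, spare wheel, can and carton are where they were at the start. The gripper is well clear, and the tool force reads about zero. Part of the orange box is hidden behind the gripper in that picture, but nothing went near it. I judged the hatch angle from the pictures only, since the state does not report it.

**Disagreements:**
- **Fingertip height:** With the fingers closed, their tips were about 33–36 mm higher than the reported TCP. I felt contact at a reported z of about 60–62 mm instead of 95 mm. I found the surface by pictures and force instead, which made the press slow and stepwise, but it was still a single press.
- **Side force:** The force reading also showed about 2–3 N towards -x during the press, which I can't explain.

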